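Check the vaccine cool box with the blade thermometer

TASK

Take the blade thermometer from its desk holster, dip the lower two centimetres or so of its blade in the small steel pot of disinfectant, then pass the blade down through the narrow probe port in the cool box's lid until most of the blade is inside but the handle is still clear of the lid. Finish holding it still and upright there, hanging from your grip without being forced against the port, as one does while the reading settles: do not let go. Leave the pot and everything else on the desk standing where it is.

Things in the scene. Friction and masses are not known exactly. Their poses are not given: they have to be found in the camera images.
- thermometer: Blade thermometer, 0.14 kg, standing blade down in the holster. White box handle 22 mm thick (x) x 34 wide (y) x 95 tall, black display high on its +x face, 9 mm wire loop on top. A flat steel blade, 4 mm thick (x), 20 wide (y), 100 long with a half-round end, points down from it. Origin: centre of the handle's underside, 108 mm above the table at the start; z up. Grip across the 22 mm from above.
- grip (a point): Point on the thermometer's axis, inside the handle, 45 mm above the handle's underside (145 mm above the blade's lower end): where to grip.
- tip (a point): Lower end of the thermometer's blade, 100 mm below the handle's underside.
- holster: Fixed grey desk holster: upright block 46 (x) x 60 (y) x 108 mm tall on a foot 85 x 95 x 6 mm, with a socket 7 x 23 mm, 102 mm deep, in its top, in which the blade hangs; the handle stands on its top face. The thermometer has about the holster's yaw and comes out straight up. Origin: underside centre.
- gallipot: Small loose round steel pot, the disinfectant pot (the fluid is not modelled, it is empty): 50 mm tall, open at the top, mouth 72 mm across inside the flared rim and about 65 mm just below, inner floor 4 mm above the table, 0.16 kg. Origin: underside centre.
- pot_mouth (a point): Centre of the steel pot's mouth, level with its rim, 50 mm above the table.
- coolbox: Fixed hollow insulated cool box, white with a grey lid, 200 mm (x) x 280 mm (y), lid top 150 mm above the table, two latches on its -x side, black display panel on the lid's +y half. Origin: underside centre. A white rectangular port insert (40 x 56 mm, 3 mm proud of the lid) is let into the lid near the -y end, centred at x -30, y -60 mm.
- port (a point): Centre of the probe port's mouth, at the top of the white insert, 153 mm above the table; axes as the cool box's. The slot is 6 mm wide along x, 22 mm long along y (2 mm wider and longer than the blade), its mouth bevelled 2 mm; it runs straight down 28 mm and opens into the empty box, whose floor is over 120 mm below the mouth.
- mug: Bystander: white mug, 80 mm across, 85 mm tall, handle on its +y side. Origin underside centre.
- carton_a: Bystander: lying paper carton, 45 x 72 x 45 mm. Origin underside centre.
- carton_b: Bystander: standing paper carton, 50 x 50 x 95 mm. Origin underside centre.
- pump_bottle: Bystander: clear pump bottle, 68 mm across, 190 mm tall. Origin underside centre.
- scissors: Bystander: scissors lying flat, 160 mm long. Origin at the pivot, on the table.
There are look-alikes about, which are no part of the job. Of the things like the gallipot, leave any that is orange, red or turquoise; of the rest the smaller one is meant.

How it is judged:
By the outcome, as a careful person would: the job done as asked, in the order asked, and still so for the second after the job is handed in, while the arm keeps its last pose, push and grip.
It also fails if it takes over 58 s, if anything falls off the work surface, if the arm or the gripper's body presses on something with over 40 N, if the wrist force passes 120 N, or if a joint passes its speed limit or range.

ROBOT

A 6-joint arm with a two-finger parallel gripper is mounted at the origin on the work surface. World frame = base frame: x ahead of the robot, y to its left, z up, the work surface at z = 0. Lengths are in m, angles in rad, forces in N, time in s.
With the tool pointing down it reaches from about 0.35 to 0.975 m from the base axis. Payload 4.9 kg.
Tool frame: the origin (TCP) lies midway between the tips of the shut fingers; the grasp point (between the pads) lies behind it (manip.tcp_to_grasp is the z of the grasp point in the tool frame, in m); z points along the fingers, y is the direction in which the jaws open and shut (so a half turn about z gives the same grasp; the last joint's range is limited). The gripper opens to 85 mm and grips with 20 to 120 N. Pads are 22 mm wide; open, the fingers measure 114 mm over their backs; the gripper's body (76 mm by 85 mm) begins 54 mm behind the grasp point. The pads swing forward as they close: fully open they stand 13 mm farther back than shut.
Start: joints at [1.165, 0.053, 1.613, -0, 1.476, -0.119], TCP at [0.177, 0.599, 0.231] pointing down, gripper open.
Joint ranges: [-3.01, 3.01], [-1.01, 2.22], [0.06, 2.58], [-1.02, 4.17], [0.09, 2.62], [-3.14, 3.14]. Speed limits (rad/s): [2.57, 2.57, 3.14, 3.14, 3.14, 3.14].

INTERFACE

Orientations are given as a unit quaternion [w, x, y, z].
In Python, from plant import status, vision, order, regions_of, manip gives the robot as it stands. The module is installed in compiled form; this text tells all that it offers.
- The arm moves only by the shell command python3 -m crank 'ROWS'. ROWS is JSON, one flat list of numbers, 5 for each row, row after row: the shift along the tool's x, y, z in mm, then the turn about the tool's z in degrees, then the opening in per cent of the stroke, from 0 (shut) to 100 (fully open). In form: [tx, ty, tz, yaw, fingers, tx, ty, tz, yaw, fingers, ...]. A call has exactly 10 rows; each row is the pose to reach, as a shift and turn from the pose commanded when the call began, along the tool's axes at that moment; what a row does not reach only later rows make up. A row lasts 1/10 s, in which the tool goes at most 50 mm and 8.59 degrees, less where a joint would pass 70% of its speed; a pose out of reach is approached as far as the arm can. A call with a gripper value outside its range is refused whole. The fingers move at their own pace and stop on an object; the grip force is fixed at half the most. Time passes only in rows, so rows that repeat a pose let the fingers close, or fill a call up. It gives the time, the measured TCP pose, the force and the opening at its end, in the units of the state.
- status.state(): the state, without advancing time (a new reading comes with each control period).
- vision.grab_frame(name): name is "side" or "top" or "wrist"; returns (picture, depth): 400x640x3 uint8, red, green, blue; 400x640 float32, m along the optical axis (not along the pixel's ray), 0 where there is no reading.
- vision.get_calibration(name): a dict with "camera_matrix" (3x3 intrinsics, pixels), "R" (3x3) and "t" (3): a world point X has camera coordinates R X + t. Camera axes: x right, y down, z forward; pixel columns grow to the right and rows downward; lengths in m; the calibration is good to about 2 mm. A picture is of the moment at which its call begins: read the wrist's pose just before it. get_calibration takes no time and is no camera call; for the wrist camera it gives the pose at the moment of the call.
- order.job_done(): hands the job in, once; it reports no verdict.
Trained networks look in the newest picture that a camera, given by its name, has taken for a name from the list of things; names that differ only in an ending like _2 or _b are one class to them, and where a whole thing is asked for, a point or a joint stands for the part that bears it (a point fixed in the world has none). Each returns a list of dicts, best first, with "confidence" (0 to 1); they miss things now and then, are a little off and sometimes report something else, mostly with a low value. They report only what shows in the picture. A call takes as long as a camera call. They do not tell look-alikes from the thing itself.
- regions_of(camera, name): "region" (400x640 bool, what is visible of it) and "extent" ([centre column, centre row, width, height] in pixels, round what is visible of it).
The state is a dict: "time": time; "joint_pos": joint angles; "joint_vel": joint speeds; "joint_efforts": joint torques, N m; "tool_pos": TCP position; "tool_rot": TCP orientation; "contact_force": force on the tool from outside, world axes, zero at the start; "ft_torque": the same for the moment, N m; "gripper_width": opening from 0.0 (shut) to 1.0 (fully open).
Only numpy, scipy, OpenCV 4.12 (cv2) and the standard library are available. Lean on these libraries where they do the work, as an engineer would, in place of code of your own. Each camera call takes 0.05 s, during which the arm holds its last target. There are 200 camera calls.

## Working session

There is one attempt and no reset: what is moved stays moved. The work goes in short steps, Python scripts to look and compute and a shell command to move; the robot and the scene stay as the last step left them, time stands still between calls to the robot, and variables do not carry over. Pictures are saved under pics/ and viewed, on a budget of 10 in all, crops included, one or two more only if the job needs it, and the job is handed in when it is done.

```bash
mkdir -p pics; cat > h.py <<'E'
import numpy as np, cv2
from plant import status, vision, order, regions_of, manip
from scipy.spatial.transform import Rotation as Rn
def cloud(cam, d, c=None):
    c=c or vision.get_calibration(cam); K=np.array(c["camera_matrix"]);R=np.array(c["R"]);t=np.array(c["t"])
    v,u=np.mgrid[0:d.shape[0],0:d.shape[1]]
    P=np.stack([(u-K[0,2])/K[0,0]*d,(v-K[1,2])/K[1,1]*d,d],-1)
    return (P-t)@R   # R^T (P-t)
def proj(c,X):
    K=np.array(c["camera_matrix"]);p=K@(np.array(c["R"])@np.array(X)+np.array(c["t"]));return p[:2]/p[2]
def tool():
    s=status.state();q=s["tool_rot"];return np.array(s["tool_pos"]),Rn.from_quat([q[1],q[2],q[3],q[0]]).as_matrix(),s
E
python3 - <<'E'
from h import *
p,R,s=tool();print(p,R.round(3),s["time"],s["contact_force"],manip.tcp_to_grasp)
ims=[]
for cam in("top","side"):
    im,d=vision.grab_frame(cam);cv2.imwrite(f"pics/{cam}0.png",im[:,:,::-1]);np.save(f"{cam}0.npy",d)
    W=cloud(cam,d)
    print(cam,np.array(vision.get_calibration(cam)["R"]).round(2).tolist(),vision.get_calibration(cam)["t"])
    for n in("thermometer","holster","gallipot","coolbox","port","pump_bottle","mug","carton_a"):
        for r in regions_of(cam,n):
            m=r["region"]&(d>0)
            if m.sum()>5:
                q=W[m];print(n,round(r["confidence"],2),np.round(r["extent"]),m.sum(),np.median(q,0).round(3),q.min(0).round(3),q.max(0).round(3))
E
```

```text
[0.17655823 0.59889133 0.23006648] [[-0.959  0.283 -0.001]
 [ 0.283  0.959 -0.002]
 [ 0.    -0.002 -1.   ]] 0.0 [-0.32250739  0.50427786 -0.51495467] -0.0187
top [[0.02, -1.0, -0.01], [-1.0, -0.02, -0.09], [0.09, 0.01, -1.0]] [-0.08206943  0.52788534  1.36752264]
thermometer 0.43 [415. 211.  22.   9.] 147 [ 0.475 -0.309  0.202] [ 0.464 -0.331  0.103] [ 0.492 -0.298  0.214]
holster 0.63 [406. 214.  37.  36.] 789 [ 0.465 -0.299  0.009] [ 0.43  -0.368 -0.005] [ 0.521 -0.265  0.191]
gallipot 0.9 [457. 210.  33.  35.] 928 [ 0.489 -0.469  0.014] [ 0.438 -0.506 -0.003] [ 0.536 -0.409  0.072]
gallipot 0.76 [429. 273.  25.  32.] 537 [ 0.298 -0.386  0.009] [ 0.262 -0.414 -0.002] [ 0.338 -0.343  0.057]
gallipot 0.72 [380. 165.  27.  25.] 497 [ 0.621 -0.24   0.009] [ 0.58  -0.274 -0.003] [ 0.654 -0.199  0.057]
gallipot 0.59 [376. 255.  36.  35.] 1024 [ 0.347 -0.224  0.01 ] [ 0.292 -0.28  -0.006] [ 0.399 -0.169  0.075]
gallipot 0.55 [376. 113.  25.  28.] 542 [ 0.788 -0.213  0.012] [ 0.741 -0.255 -0.007] [ 0.835 -0.173  0.057]
coolbox 0.79 [223. 181. 101.  80.] 7608 [0.552 0.213 0.151] [ 0.442  0.
[... 1598 characters left out ...]
365  0.029] [ 0.262 -0.417 -0.001] [ 0.334 -0.304  0.055]
coolbox 0.7 [398. 311.  38.  78.] 2044 [ 0.612 -0.434  0.104] [ 0.587 -0.467 -0.001] [ 0.702 -0.248  0.195]
coolbox 0.38 [302. 243.  37.  42.] 1120 [ 0.472 -0.143  0.06 ] [ 0.438 -0.173  0.001] [ 0.517 -0.086  0.089]
port 0.89 [307. 155.  94.  99.] 6724 [0.547 0.115 0.149] [ 0.441  0.072 -0.003] [0.725 0.656 0.158]
pump_bottle 0.89 [398. 313.  39.  77.] 2037 [ 0.612 -0.434  0.104] [ 0.587 -0.467 -0.001] [ 0.702 -0.263  0.195]
mug 0.92 [304. 244.  35.  48.] 1145 [ 0.472 -0.144  0.06 ] [ 0.438 -0.173  0.001] [ 0.536 -0.034  0.089]
carton_a 0.9 [406. 218.  31.  46.] 963 [ 0.749 -0.109  0.063] [ 0.722 -0.133 -0.002] [ 0.829 -0.024  0.101]
```

```bash
python3 - <<'E'
import cv2,numpy as np
a=cv2.imread("pics/top0.png")[70:320,150:500];b=cv2.imread("pics/side0.png")[90:400,190:490]
a=cv2.resize(a,(490,350));
b=cv2.resize(b,(300,310))
c=np.zeros((350,790,3),np.uint8);c[:,:490]=a;c[:310,490:]=b
cv2.imwrite("pics/v1.png",c)
E
```

```text
(no output)
```

View pics/v1.png

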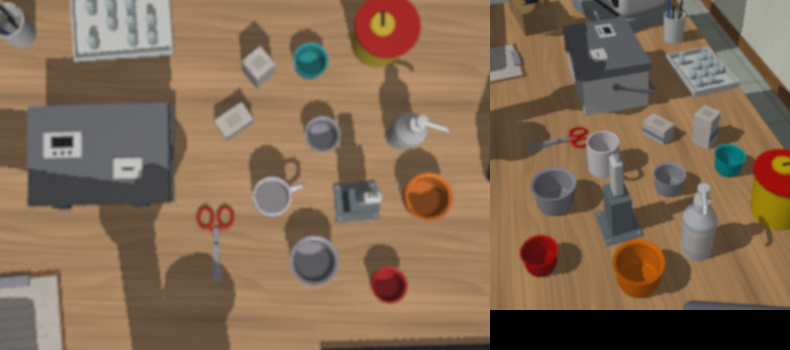

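The view shows the smaller steel pot at collage pixel (322,133), world about (0.617,-0.236). The larger steel look-alike is at (314,260). The holster is at (357,200) and the port insert at (127,168). Next I'll measure each of these precisely.

```bash
python3 - <<'E'
from h import *
for cam in("top","side"):
    d=np.load(f"{cam}0.npy");im=cv2.imread(f"pics/{cam}0.png").astype(int);W=cloud(cam,d)
    x,y,z=W[...,0],W[...,1],W[...,2]; ok=d>0
    def rect(n,m):
        q=W[m]; 
        if len(q)<5: print(n,len(q));return
        r=cv2.minAreaRect((q[:,:2]*1000).astype(np.float32));print(cam,n,len(q),"rect",np.round(r[0],1),np.round(r[1],1),round(r[2],1),"med",np.median(q,0).round(4))
    def box(x0,x1,y0,y1,z0,z1):return ok&(x>x0)&(x<x1)&(y>y0)&(y<y1)&(z>z0)&(z<z1)
    rect("handle top",box(.44,.52,-.35,-.27,.196,.207))
    rect("handle",box(.44,.52,-.35,-.27,.13,.207))
    rect("holster top",box(.42,.52,-.37,-.25,.1,.115))
    rect("foot",box(.4,.54,-.40,-.23,.003,.012))
    rect("lid",box(.42,.72,.05,.42,.144,.165))
    white=(im.min(-1)>150)
    mm=box(.42,.72,.05,.42,.144,.165)&white
    nn,lab,st,ce=cv2.connectedComponentsWithStats(mm.astype(np.uint8))
    for i in range(1,nn):
        if st[i,4]>30: rect("white %s"%np.round(ce[i]),lab==i)
    rect("pot rim",box(.56,.67,-.29,-.19,.042,.058))
    q=W[box(.56,.67,-.29,-.19,.046,.056)][:,:2]
    A=np.c_[2*q,np.ones(len(q))];s=np.linalg.lstsq(A,(q**2).sum(1),rcond=None)[0];print("circle",s[:2],np.sqrt(s[2]+s[0]**2+s[1]**2))
E
```

```text
top handle top 92 rect [ 475.4 -315.2] [21.3 32.1] 2.1 med [ 0.4749 -0.3141  0.203 ]
top handle 133 rect [ 475.7 -314.6] [22.5 33. ] 5.0 med [ 0.473  -0.3089  0.2012]
top holster top 209 rect [ 475.8 -315.6] [46.1 60.7] 5.5 med [ 0.4683 -0.3062  0.1084]
top foot 721 rect [ 469.6 -315.8] [138.2 167.9] 0.6 med [ 0.4604 -0.3051  0.0053]
top lid 7188 rect [551.  220.3] [205.7 281.7] 2.6 med [0.5519 0.2201 0.1515]
top white [194. 174.] 312 rect [568.9 292.9] [50.9 75. ] 2.5 med [0.5616 0.2909 0.1527]
top white [240. 189.] 242 rect [525.  161.1] [39.2 54.9] 3.4 med [0.527  0.1627 0.1539]
top pot rim 165 rect [ 617.  -236.5] [74.  75.1] 0.7 med [ 0.6198 -0.2407  0.0503]
circle [ 0.61658001 -0.23595859] 0.03541410582699824
side handle top 140 rect [ 474.  -316.3] [35.2 22.2] 90.0 med [ 0.4722 -0.322   0.2031]
side handle 443 rect [ 473.7 -316.6] [22.9 37.4] 7.0 med [ 0.4713 -0.3301  0.1788]
side holster top 388 rect [ 474.  -315.3] [47.5 63.1] 4.8 med [ 0.4678 -0.3309  0.1091]
side foot 992 rect [ 470.1 -314.9] [169.7 139.6] 90.0 med [ 0.4496 -0.3359  0.0062]
side lid 3574 rect [550.2 220.7] [205.5 288. ] 2.6 med [0.5491 0.199  0.1519]
side white [299. 143.] 99 rect [524.3 157.1] [35.8 52.3] 1.4 med [0.5281 0.1602 0.1549]
side pot rim 293 rect [ 615.6 -235.9] [75.4 76. ] 78.7 med [ 0.6168 -0.2258  0.0498]
circle [ 0.61492639 -0.23588386] 0.03521287569345166
```

```bash
python3 -m crank '[-25,-20,-10,5,100,-70,-55,-20,13,100,-115,-90,-35,21,100,-160,-125,-50,29,100,-210,-160,-60,37,100,-255,-195,-75,45,100,-300,-230,-85,53,100,-345,-260,-95,61,100,-390,-295,-100,66,100,-434,-330,-100,71,100]'; python3 - <<'E'
from h import *
p,R,s=tool();print(p,R.round(3).tolist(),s["time"],s["joint_pos"])
c=vision.get_calibration("wrist");Rc=np.array(c["R"]);o=-Rc.T@np.array(c["t"])
print("cam in tool",R.T@(o-p),(R.T@Rc.T).round(2).tolist())
im,d=vision.grab_frame("wrist");cv2.imwrite("pics/w1.png",im[:,:,::-1]);np.save("w1.npy",d);np.save("w1c.npy",c,allow_pickle=True)
E
```

```text
time: 1.9
tool_pos: [0.4585, 0.2166, 0.3271]
tool_rot: [0.001, 0.692, 0.722, 0.001]
contact_force: [0.7, 0.6, 1.0]
gripper_width: 0.999
[0.45851175 0.21663038 0.32710731] [[-0.041, 0.999, 0.002], [0.999, 0.041, 0.001], [0.001, 0.002, -1.0]] 1.9 [ 2.94461981e-01 -2.72877867e-01  1.75614270e+00  1.24540012e-04
  1.65606089e+00  2.53168398e-01]
cam in tool [ 0.08054627 -0.00038357 -0.14336095] [[0.0, -0.95, -0.31], [1.0, 0.0, 0.0], [-0.0, -0.31, 0.95]]
```

View pics/w1.png

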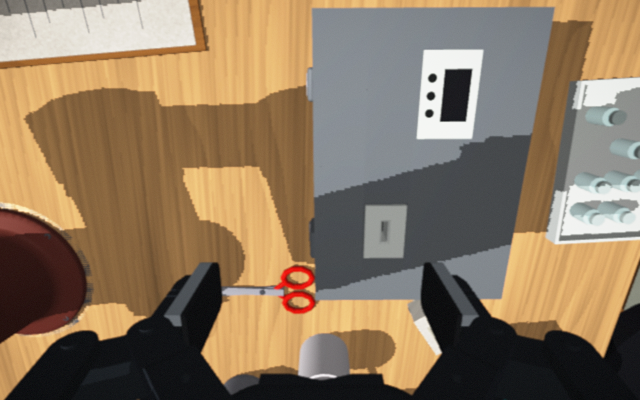

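The wrist view shows the port insert centred near (385,231) with its slot visible. I'll locate the slot on the z = 0.153 plane.

```bash
cat >> h.py <<'E'
def onplane(c,uv,z):
    K=np.array(c["camera_matrix"]);R=np.array(c["R"]);o=-R.T@np.array(c["t"])
    uv=np.atleast_2d(np.asarray(uv,float));r=(np.linalg.inv(K)@np.c_[uv,np.ones(len(uv))].T).T@R
    return o+r*((z-o[2])/r[:,2])[:,None]
def rect(n,Q):
    r=cv2.minAreaRect((Q[:,:2]*1000).astype(np.float32));print(n,len(Q),np.round(r[0],1),np.round(r[1],1),round(r[2],1))
E
python3 - <<'E'
from h import *
c=np.load("w1c.npy",allow_pickle=True).item();im=cv2.imread("pics/w1.png");d=np.load("w1.npy")
g=im.max(-1).astype(int)
print(g[231,355:415:2],g[200:262:3,385])
sub=np.zeros_like(g,bool);sub[195:268,355:415]=True
ins=sub&(g>110)
n,lab,st,ce=cv2.connectedComponentsWithStats(ins.astype(np.uint8));i=1+st[1:,4].argmax();ins=lab==i
v,u=np.nonzero(ins);rect("insert",onplane(c,np.c_[u,v],.153))
sl=np.zeros_like(ins);sl[215:248,374:397]=True;sl&=(g<120)
v,u=np.nonzero(sl);print(u.min(),u.max(),v.min(),v.max());rect("slot",onplane(c,np.c_[u,v],.153))
W=cloud("wrist",d,c);print("insert depth z",np.median(W[ins],0),"mean xy",W[ins].mean(0))
m=(d>0)&(abs(W[...,2]-.15)<.012)&(abs(W[...,0]-.55)<.13)&(abs(W[...,1]-.22)<.17)
rect("lid",W[m]);
E
```

```text
[ 80  77  82  79  84 148 159 158 158 157 159 159 154 115  98  98 122 147
 159 155 158 160 157 157 157 109  76  78  78  82] [ 81  74 151 157 158 160 158 121  97  98  98 100 104 113 147 157 158 156
 157 135  77]
insert 2093 [524.6 158.8] [40.7 56.5] 2.7
381 387 221 240
slot 112 [524.1 160. ] [ 6.  20.7] 5.5
insert depth z [0.52518    0.15979375 0.15367376] mean xy [0.52424979 0.16007045 0.15453491]
lid 61338 [549.3 219.4] [205.6 281.4] 2.6
```

```bash
python3 -m crank '[-30,0,0,0,100,-80,0,0,-1,100,-130,-1,0,-2,100,-180,-2,0,-2.7,100,-230,-3,0,-2.7,100,-280,-3,0,-2.7,100,-330,-4,0,-2.7,100,-380,-5,0,-2.7,100,-430,-5,0,-2.7,100,-480,-5.5,0,-2.7,100]'; python3 - <<'E'
from h import *
im,d=vision.grab_frame("wrist");p,R,s=tool()
c=vision.get_calibration("wrist");im,d=vision.grab_frame("wrist")
print(p,R.round(3).tolist(),s["time"]);cv2.imwrite("pics/w2.png",im[:,:,::-1])
W=cloud("wrist",d,c);x,y,z=W[...,0],W[...,1],W[...,2];nr=(d>0)&(abs(x-.475)<.06)&(abs(y+.3155)<.06)
for n,a,b in(("top",.198,.206),("handle",.12,.207),("holstertop",.104,.112)):
    m=nr&(z>a)&(z<b);rect(n,W[m]) if m.sum()>5 else print(n,m.sum())
m=nr&(z>.206)&(z<.225);print("loop",m.sum(),W[m].mean(0) if m.any() else 0,z[m].max() if m.any() else 0)
E
```

```text
time: 2.95
tool_pos: [0.4732, -0.2633, 0.3261]
tool_rot: [0.0, 0.674, 0.739, 0.0]
contact_force: [0.1, -0.4, 0.3]
gripper_width: 1.0
[ 0.47248461 -0.26967037  0.32502921] [[-0.086, 0.996, -0.001], [0.996, 0.086, -0.005], [-0.005, -0.002, -1.0]] 3.0
top 831 [ 473.2 -315.1] [21.5 32.7] 5.5
handle 1482 [ 473.4 -314.9] [22.  33.1] 5.6
holstertop 1360 [ 473.3 -316. ] [45.9 60.3] 5.6
loop 84 [ 0.47335124 -0.313969    0.21137918] 0.21433306740163574
```

View pics/w2.png

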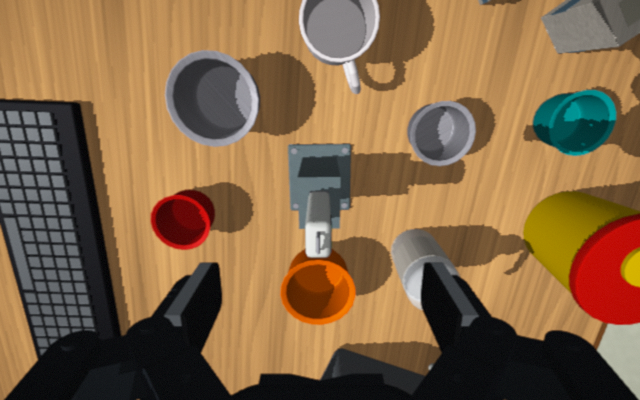

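Handle at pixel (318,225) between the fingers; everything matches. I'll read the settled state, refine the pot, then descend.

```bash
python3 - <<'E'
from h import *
c=vision.get_calibration("wrist");im,d=vision.grab_frame("wrist");p,R,s=tool();print(p,R.round(4).tolist(),s["time"],s["contact_force"])
dw=np.array([.4735,-.315,.149])-p;print("delta tool mm",(R.T@dw*1000).round(1),"yaw",np.degrees(np.arctan2(R[1,1],R[0,1])))
W=cloud("wrist",d,c);x,y,z=W[...,0],W[...,1],W[...,2]
m=(d>0)&(abs(x-.616)<.05)&(abs(y+.236)<.05)&(z>.046)&(z<.056);rect("pot",W[m])
E
```

```text
[ 0.47292424 -0.26357917  0.32510219] [[-0.0878, 0.9961, -0.0013], [0.9961, 0.0878, 0.001], [0.0011, -0.0012, -1.0]] 3.1 [-0.49263838  0.41181643 -0.28498754]
delta tool mm [-51.5  -3.7 176.1] yaw 5.039630238689656
pot 1037 [ 614.3 -236.2] [76.7 76.1] 71.1
```

```bash
python3 -m crank '[-20,-2,15,-0.5,100,-45,-3.7,40,-0.5,100,-51.5,-3.7,65,-0.5,100,-51.5,-3.7,80,-0.5,100,-51.5,-3.7,105,-0.5,100,-51.5,-3.7,130,-0.5,100,-51.5,-3.7,155,-0.5,100,-51.5,-3.7,170,-0.5,100,-51.5,-3.7,176,-0.5,100,-51.5,-3.7,176,-0.5,100]'; python3 - <<'E'
from h import *
im,d=vision.grab_frame("side");p,R,s=tool();print(p,s["time"],s["contact_force"],np.degrees(np.arctan2(R[1,1],R[0,1])),R[:,2])
cv2.imwrite("pics/v3.png",cv2.resize(im[170:350,230:430,::-1],(600,540)))
E
```

```text
time: 4.1
tool_pos: [0.4745, -0.3123, 0.1496]
tool_rot: [-0.0, 0.67, 0.742, 0.0]
contact_force: [-0.1, -0.2, 0.4]
gripper_width: 1.002
[ 0.47499315 -0.31289437  0.15070975] 4.15 [ 1.48310303 -0.13776713  0.32548219] 5.800430588219723 [ 8.60134110e-04 -6.48526728e-04 -9.99999420e-01]
```

View pics/v3.png

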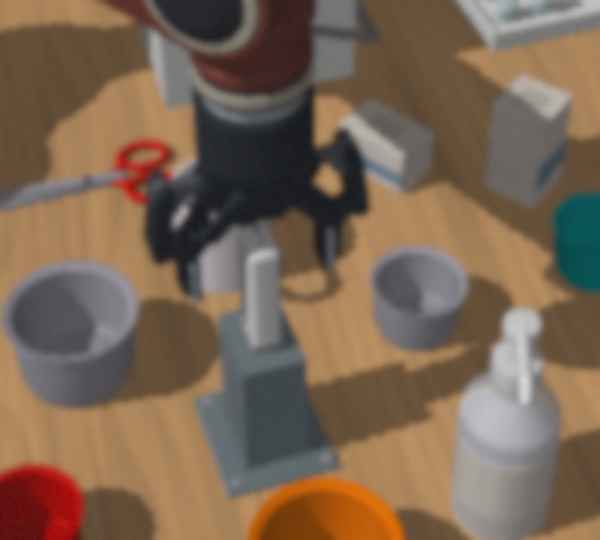

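The side view shows the handle centred between the open fingers with nothing touching. Closing the gripper.

```bash
python3 -m crank '[0,0,0,0,70,0,0,0,0,45,0,0,0,0,20,0,0,0,0,0,0,0,0,0,0,0,0,0,0,0,0,0,0,0,0,0,0,0,0,0,0,0,0,0,0,0,0,0,0,0]'; python3 -m crank '[0,0,-5,0,0,0,0,-15,0,0,0,0,-30,0,0,0,0,-50,0,0,0,0,-70,0,0,0,0,-90,0,0,0,0,-110,0,0,0,0,-125,0,0,0,0,-130,0,0,0,0,-130,0,0]'; python3 - <<'E'
from h import *
c=vision.get_calibration("wrist");im,d=vision.grab_frame("wrist");p,R,s=tool();print(p,s["time"],s["contact_force"],np.degrees(np.arctan2(R[1,1],R[0,1])),R[:,2])
im2,d2=vision.grab_frame("side")
cv2.imwrite("pics/v4.png",np.vstack([cv2.resize(im2[130:310,220:440,::-1],(440,360)),cv2.resize(im[200:,80:520,::-1],(440,200))]))
E
```

```text
time: 5.15
tool_pos: [0.4746, -0.3132, 0.1503]
tool_rot: [0.0, 0.671, 0.742, -0.0]
contact_force: [-0.7, 0.2, 4.7]
gripper_width: 0.254
time: 6.15
tool_pos: [0.4748, -0.3132, 0.281]
tool_rot: [0.001, 0.671, 0.742, 0.0]
contact_force: [0.4, -0.2, -1.4]
gripper_width: 0.248
[ 0.47440402 -0.31290237  0.27963384] 6.2 [-0.38983164  0.56704331 -2.33243588] 5.771347282985893 [-2.04114019e-04  2.25740325e-04 -9.99999954e-01]
```

View pics/v4.png

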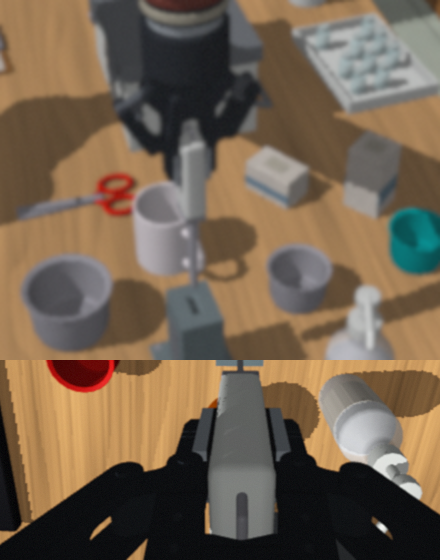

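Grasped and lifted clear of the holster: blade hangs straight (pixel ~(192,250)), tip about 0.137 m. Now going over the pot and dipping.

```bash
python3 -m crank '[5,10,0,0,0,12,27,0,0,0,21,48,0,0,0,30,69,0,0,0,39,90,0,0,0,48,111,0,0,0,56,129,0,0,0,62,142,0,0,0,64.5,147.7,0,0,0,64.5,147.7,0,0,0]'; python3 - <<'E'
from h import *
ps=[]
for cam in("side","top"):
    im2,d2=vision.grab_frame(cam);p,R,s=tool();print(p,s["time"])
    W=cloud(cam,d2);x,y,z=W[...,0],W[...,1],W[...,2]
    m=(d2>0)&(abs(x-.615)<.04)&(abs(y+.236)<.04)
    for n,a,b in(("blade",.12,.23),("handle",.245,.29)):
        k=m&(z>a)&(z<b)
        if k.sum()>3: print(cam,n,k.sum(),W[k].mean(0).round(4),W[k].min(0).round(4))
    k=m&(z>.046)&(z<.056)
    if k.sum()>9: rect("pot",W[k])
    if cam=="side": cv2.imwrite("pics/v5.png",cv2.resize(im2[130:310,290:470,::-1],(540,540)))
E
```

```text
time: 7.25
tool_pos: [0.6155, -0.2335, 0.2795]
tool_rot: [-0.0, 0.67, 0.742, -0.0]
contact_force: [-0.6, -0.8, -1.7]
gripper_width: 0.253
[ 0.61494011 -0.23398334  0.27963139] 7.3
side blade 173 [ 0.614  -0.2385  0.1862] [ 0.6113 -0.2477  0.1378]
side handle 248 [ 0.6123 -0.2471  0.2684] [ 0.5953 -0.2548  0.2451]
pot 223 [ 615.7 -235.2] [74.9 74.6] 74.1
[ 0.61465658 -0.23425951  0.27979478] 7.35
top blade 20 [ 0.614  -0.2337  0.1619] [ 0.6126 -0.2425  0.1404]
top handle 20 [ 0.609  -0.2217  0.2714] [ 0.5926 -0.2291  0.2478]
pot 39 [ 627.3 -241.8] [75.1 45.3] 62.3
```

View pics/v5.png

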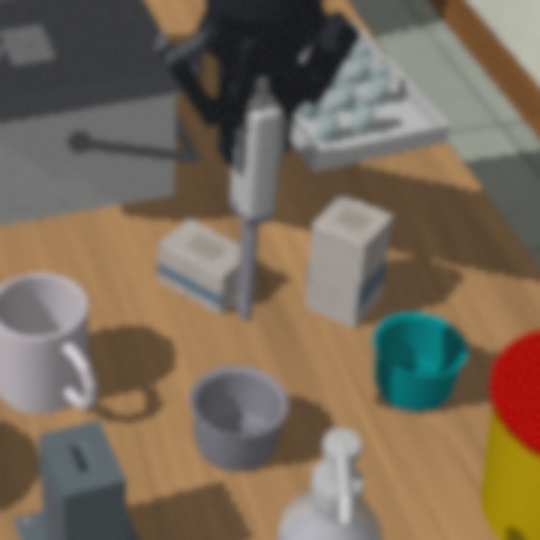

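The tip is 0.138 m up, centred over the small steel pot at (240,400). Dipping now: 111 mm down puts the tip about 22 mm below the rim.

```bash
python3 -m crank '[0,0,20,0,0,0,0,45,0,0,0,0,70,0,0,0,0,90,0,0,0,0,103,0,0,0,0,111,0,0,0,0,111,0,0,0,0,111,0,0,0,0,111,0,0,0,0,111,0,0]'; python3 - <<'E'
from h import *
im2,d2=vision.grab_frame("side");p,R,s=tool();print(p,s["contact_force"])
cv2.imwrite("pics/v6.png",cv2.resize(im2[170:310,290:430,::-1],(420,420)))
E
python3 -m crank '[0,0,-15,0,0,0,0,-40,0,0,0,0,-70,0,0,0,0,-100,0,0,0,0,-125,0,0,0,0,-145,0,0,0,0,-160,0,0,0,0,-168,0,0,0,0,-168,0,0,0,0,-168,0,0]'; python3 - <<'E'
from h import *
im2,d2=vision.grab_frame("top");p,R,s=tool();print(p,R.round(4).tolist(),s["contact_force"])
dw=np.array([.5243,.1592,.338])-p;print((R.T@dw*1000).round(1),np.degrees(np.arctan2(R[1,1],R[0,1])))
E
```

```text
time: 8.35
tool_pos: [0.6156, -0.2343, 0.1703]
tool_rot: [0.001, 0.671, 0.742, 0.0]
contact_force: [0.0, -0.0, -1.4]
gripper_width: 0.254
[ 0.61542341 -0.23422523  0.16993529] [-0.68308413 -0.27658552 -1.57533013]
time: 9.4
tool_pos: [0.6147, -0.2339, 0.3358]
tool_rot: [-0.001, 0.671, 0.742, -0.0]
contact_force: [0.6, -0.2, -2.1]
gripper_width: 0.246
[ 0.61450656 -0.23377832  0.33515293] [[-0.1005, 0.9949, -0.0023], [0.9949, 0.1005, 0.0012], [0.0014, -0.0022, -1.0]] [-0.0846481  -0.16717654 -2.10507001]
[400.1 -50.3  -2.2] 5.767781821182436
```

View pics/v6.png

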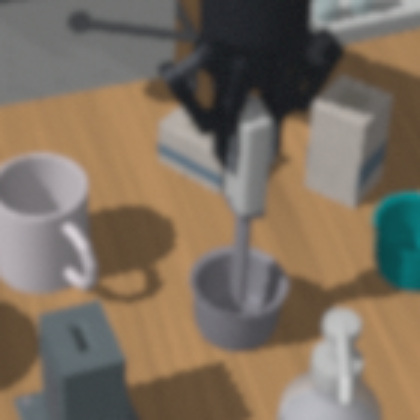

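The dip picture shows the blade's lower end inside the pot at (240,270), with free force readings and the pot not moved. Now over the port.

```bash
python3 -m crank '[20,-3,0,0,0,65,-9,0,1,0,113,-15,0,2,0,161,-20,0,3.1,0,209,-26,0,3.1,0,257,-32,0,3.1,0,305,-38,0,3.1,0,350,-44,0,3.1,0,388,-49,0,3.1,0,402,-50,0,3.1,0]'; python3 -m crank '[0,0,0,0,0,0,0,0,0,0,0,0,0,0,0,0,0,0,0,0,0,0,0,0,0,0,0,0,0,0,0,0,0,0,0,0,0,0,0,0,0,0,0,0,0,0,0,0,0,0]'; python3 - <<'E'
from h import *
for cam in("side","top","wrist"):
    c=vision.get_calibration(cam);im,d=vision.grab_frame(cam);p,R,s=tool();print(p,np.degrees(np.arctan2(R[1,1],R[0,1])),s["contact_force"])
    cv2.imwrite(f"pics/{cam}7.png",im[:,:,::-1]);np.save(f"{cam}7.npy",d);np.save(f"{cam}7c.npy",c,allow_pickle=True)
    W=cloud(cam,d,c);x,y,z=W[...,0],W[...,1],W[...,2]
    m=(d>0)&(abs(x-.524)<.03)&(abs(y-.16)<.035)
    for n,a,b in(("blade",.175,.285),("handle",.30,.33),("insert",.145,.163)):
        k=m&(z>a)&(z<b)
        if k.sum()>3: rect(cam+" "+n,W[k]);print(W[k].mean(0).round(4),W[k].min(0).round(4))
    print("port px",proj(c,[.5243,.1592,.153]),"tip px",proj(c,[.5243,.1592,.195]))
S=cv2.imread("pics/side7.png")[70:200,250:370];S=cv2.resize(S,(480,520))
w=cv2.imread("pics/wrist7.png")[200:400,220:420]
w=cv2.resize(w,(320,320));o=np.zeros((520,800,3),np.uint8);o[:,:480]=S;o[:320,480:]=w;cv2.imwrite("pics/v7.png",o)
E
```

```text
time: 10.45
tool_pos: [0.5227, 0.1645, 0.3359]
tool_rot: [-0.001, 0.689, 0.725, -0.0]
contact_force: [0.1, 0.3, -0.8]
gripper_width: 0.249
time: 11.45
tool_pos: [0.5248, 0.161, 0.3368]
tool_rot: [0.0, 0.69, 0.723, -0.0]
contact_force: [-0.7, -0.5, -1.8]
gripper_width: 0.252
[0.52478754 0.16099845 0.33682477] 2.6739244251874505 [ 0.07804154  0.35555901 -2.35841422]
side blade 83 [523.8 158.9] [ 5.8 27.4] 1.3
[0.5231 0.1542 0.243 ] [0.5209 0.1452 0.1999]
side handle 101 [524.  154.7] [21.7 34.1] 1.8
[0.5229 0.1454 0.3154] [0.5129 0.1378 0.3003]
side insert 273 [524.1 160.1] [59.7 69. ] 0.1
[0.5236 0.1578 0.1532] [0.4942 0.1257 0.1467]
port px [298.14238574 144.07078741] tip px [297.4373267  131.03907486]
[0.52478072 0.16100607 0.33683103] 2.676480818457997 [ 0.06789672 -0.54864471 -1.17482961]
top blade 19 [523.5 157.2] [ 3.8 19.4] 13.0
[0.5244 0.1533 0.229 ] [0.5225 0.1476 0.2108]
top handle 22 [523.4 144.1] [ 9.7 22.7] 63.6
[0.5223 0.1435 0.316 ] [0.5154 0.1403 0.3005]
top insert 414 [523.5 158. ] [59.2 65.4] 0.5
[0.5212 0.1536 0.1527] [0.4941 0.1251 0.1457]
port px [241.14283137 189.94483766] tip px [238.09073058 188.418859  ]
[0.52477105 0.16101585 0.33687888] 2.677347068411036 [ 0.14627683  0.36995029 -0.7736384 ]
wrist blade 183 [523.3 168.2] [1.2 3.9] 87.1
[0.5233 0.1681 0.2489] [0.5213 0.1675 0.205 ]
wrist handle 799 [523.5 172.7] [22.1  6.1] 2.8
[0.5234 0.1744 0.3178] [0.5126 0.1692 0.3001]
wrist insert 4071 [524. 160.] [70. 60.] 90.0
[0.5239 0.1622 0.1522] [0.494  0.125  0.1453]
port px [320.22381535 171.67814475] tip px [320.19352875 183.72665736]
```

View pics/v7.png

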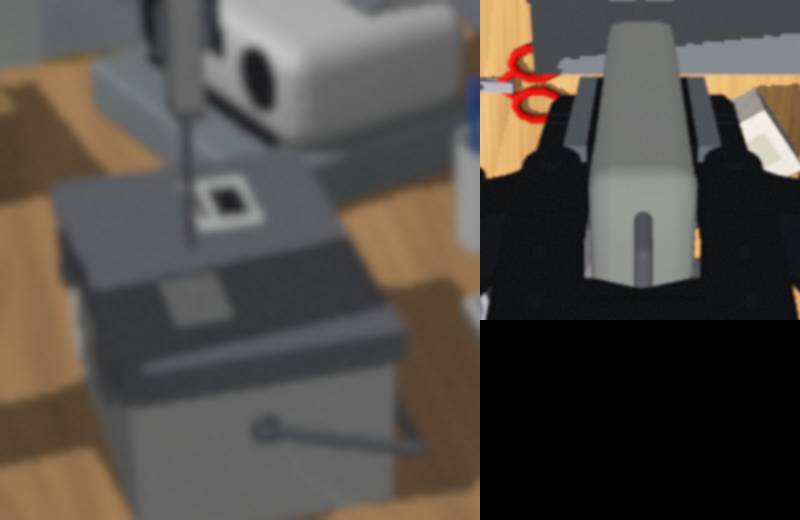

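```bash
python3 - <<'E'
from h import *
im=cv2.imread("pics/wrist7.png");c=np.load("wrist7c.npy",allow_pickle=True).item();d=np.load("wrist7.npy")
cv2.imwrite("pics/v8.png",cv2.resize(im[130:250,250:390],(700,600),interpolation=cv2.INTER_CUBIC))
W=cloud("wrist",d,c);x,y,z=W[...,0],W[...,1],W[...,2]
m=(d>0)&(abs(x-.524)<.03)&(abs(y-.16)<.035)&(z>.18)&(z<.285)
v,u=np.nonzero(m)
for r in range(v.min(),v.max()+1,4):
    k=v==r
    if k.any(): print(r,u[k].min(),u[k].max(),W[r,u[k]].mean(0).round(4))
g=im.max(-1).astype(int)
for r in range(140,200,4): print(r,g[r,290:352:2])
E
```

```text
177 317 321 [0.5229 0.1679 0.2057]
181 317 321 [0.523  0.1681 0.2184]
185 317 321 [0.523  0.1681 0.2295]
189 317 321 [0.5231 0.168  0.2393]
193 317 322 [0.5234 0.1681 0.2493]
197 317 322 [0.5235 0.1682 0.2584]
201 317 322 [0.5235 0.1679 0.2659]
205 317 322 [0.5235 0.1681 0.2741]
209 317 322 [0.5235 0.1682 0.2815]
140 [81 81 80 82 79 76 77 78 78 78 78 79 76 77 77 78 78 78 79 79 76 77 78 77
 79 78 78 79 83 81 79]
144 [ 79  81  80  79  81 133 146 146 147 147 147 144 147 146 147 146 148 146
 146 147 147 147 147 146 148 146 102  77  80  79  80]
148 [ 82  82  82  81  81 147 159 161 160 158 160 158 159 160 160 160 158 157
 159 160 158 158 158 158 160 157  99  79  79  80  78]
152 [ 82  82  81  79  82 144 161 160 158 158 160 161 160 160 159 159 159 159
 160 161 159 159 159 160 160 158  97  76  81  77  80]
156 [ 78  81  79  79  77 137 158 159 159 158 160 161 160 159 158 159 159 157
 159 159 159 160 159 160 160 159  96  78  79  79  79]
160 [ 80  79  82  82  80 138 161 159 159 157 158 159 159 143 132 132 130 138
 154 159 161 158 160 161 160 154  91  78  79  79  79]
164 [ 81  80  80  81  78 137 1
[... 448 characters left out ...]
 158 158 157 156 156 153  84  79  78  80  79]
180 [ 81  79  78  79  78 129 160 157 158 159 157 158 157 138  84  79 100 140
 153 157 158 158 161 155 159 151  84  81  80  81  81]
184 [ 79  80  80  79  78 126 159 159 158 158 159 157 155 142  88  76 114 151
 153 158 156 156 158 158 157 152  83  80  79  81  79]
188 [ 79  80  80  79  77 125 159 157 158 158 159 157 159 143  85  76 116 157
 158 159 159 159 158 158 160 142  80  78  81  78  79]
192 [ 82  81  81  80  76 126 156 157 158 157 158 159 157 143  81  77 104 157
 157 160 158 159 157 158 159 143  82  78  78  76  78]
196 [ 80  79  80  81  78 113 156 158 159 159 157 158 157 143  83  77 101 155
 158 157 157 160 159 159 159 145  81  77  78  78  80]
```

View pics/v8.png

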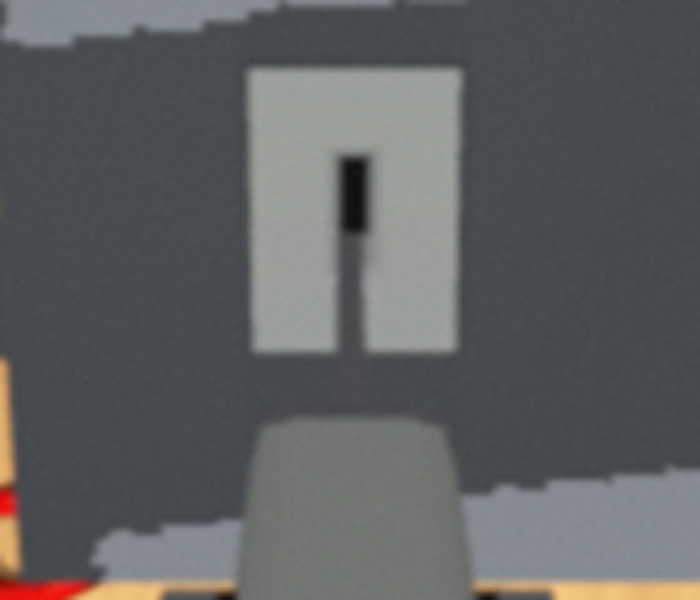

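The wrist close-up shows the slot at (320.3,171) and the blade centred on column 319.6, with the blade's +y edge at y = 0.168. The correction is about +0.7 mm in x and +0.9 mm in y. Applying it and entering slowly.

```bash
python3 -m crank '[0.4,0.3,6,0,0,0.9,0.7,14,0,0,0.9,0.7,22,0,0,0.9,0.7,30,0,0,0.9,0.7,36,0,0,0.9,0.7,40,0,0,0.9,0.7,43,0,0,0.9,0.7,46,0,0,0.9,0.7,48,0,0,0.9,0.7,48,0,0]'; python3 - <<'E'
from h import *
c=vision.get_calibration("wrist");im,d=vision.grab_frame("wrist")
for i in range(3):
    vision.grab_frame("side");p,R,s=tool();print(p,s["contact_force"],s["ft_torque"])
cv2.imwrite("pics/v9.png",cv2.resize(im[130:250,250:390,::-1],(700,600),interpolation=cv2.INTER_CUBIC))
E
```

```text
time: 12.6
tool_pos: [0.5254, 0.1618, 0.2887]
tool_rot: [-0.0, 0.69, 0.723, -0.0]
contact_force: [0.0, -0.7, -2.2]
gripper_width: 0.248
[0.52555995 0.16190066 0.28909532] [-0.4192915   0.57617494 -2.22549104] [ 0.04769971  0.04319104 -0.03232759]
[0.52557688 0.16190045 0.28913645] [-0.11799879  0.33031353 -1.70709868] [0.00924392 0.03592244 0.01748336]
[0.52559324 0.16189994 0.28919113] [ 0.31305531 -0.49412108 -1.4537376 ] [-0.06327365  0.03845093 -0.03934313]
```

View pics/v9.png

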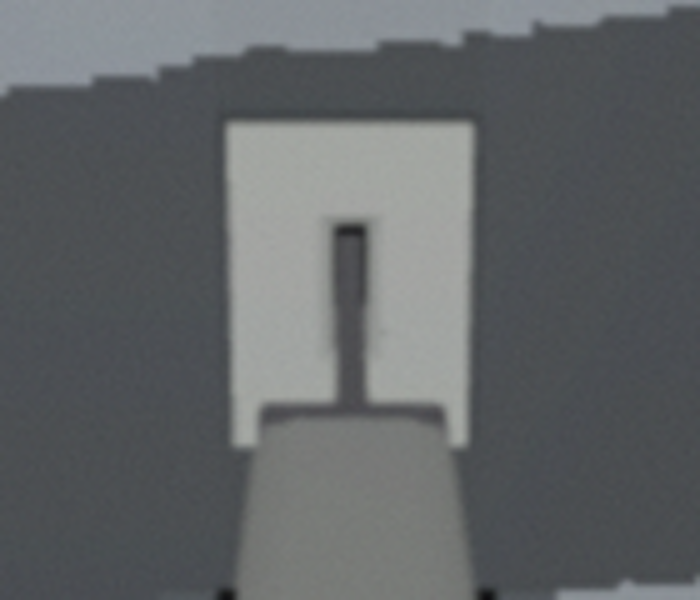

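The picture shows the tip inside the slot at (350,240), with only the thermometer's weight on the wrist. Going deeper.

```bash
python3 -m crank '[0,0,2,0,0,0,0,4,0,0,0,0,6,0,0,0,0,8,0,0,0,0,10,0,0,0,0,13,0,0,0,0,16,0,0,0,0,19,0,0,0,0,22,0,0,0,0,22,0,0]'; python3 - <<'E'
from h import *
F=[];T=[]
for i in range(5):
    vision.grab_frame("side");p,R,s=tool();F.append(s["contact_force"]);T.append(s["ft_torque"])
print(p,np.mean(F,0).round(2),np.mean(T,0).round(3),R[:,2])
E
```

```text
time: 13.8
tool_pos: [0.5252, 0.1618, 0.2661]
tool_rot: [-0.0, 0.69, 0.723, -0.0]
contact_force: [-0.3, -0.0, -2.3]
gripper_width: 0.25
[0.52558088 0.16189012 0.26710861] [ 0.09  0.36 -1.33] [0.014 0.003 0.019] [ 4.47529108e-04  6.91290494e-05 -9.99999897e-01]
```

```bash
python3 -m crank '[0,0,4,0,0,0,0,9,0,0,0,0,14,0,0,0,0,19,0,0,0,0,24,0,0,0,0,29,0,0,0,0,34,0,0,0,0,40,0,0,0,0,46,0,0,0,0,46,0,0]'; python3 - <<'E'
from h import *
F=[];T=[]
for i in range(6):
    im2,d2=vision.grab_frame("side");p,R,s=tool();F.append(s["contact_force"]);T.append(s["ft_torque"])
print(s["time"],p,np.mean(F,0).round(2),np.mean(T,0).round(3),R[:,2])
im,d=vision.grab_frame("wrist")
W=cloud("side",d2);x,y,z=W[...,0],W[...,1],W[...,2]
m=(d2>0)&(abs(x-.524)<.015)&(y>.137)&(y<.149)&(z>.16)&(z<.24);print("handle near-face min z",np.percentile(z[m],[0,2,10]) if m.any() else 0)
d0=np.load("side0.npy");W0=cloud("side",d0)
for nm,M in(("now",W),("start",W0)):
    k=(abs(M[...,0]-.615)<.045)&(abs(M[...,1]+.236)<.045)&(M[...,2]>.046)&(M[...,2]<.056);rect("pot "+nm,M[k])
S=cv2.resize(im2[70:200,250:370,::-1],(480,520));w=cv2.resize(im[130:290,250:390,::-1],(320,366));o=np.zeros((520,800,3),np.uint8);o[:,:480]=S;o[:366,480:]=w;cv2.imwrite("pics/v10.png",o)
E
```

```text
time: 15.05
tool_pos: [0.5248, 0.1618, 0.2194]
tool_rot: [-0.001, 0.69, 0.723, -0.001]
contact_force: [-0.1, 0.1, -1.9]
gripper_width: 0.246
15.35 [0.52569813 0.16191683 0.22130648] [ 0.18  0.5  -1.79] [ 0.013 -0.017 -0.008] [ 7.81049245e-04  1.17345439e-04 -9.99999688e-01]
handle near-face min z [0.16365334 0.18233299 0.18873317]
pot now 221 [ 615.6 -236. ] [76.8 74.8] 74.5
pot start 228 [ 615.6 -235.9] [75.4 76. ] 78.7
```

View pics/v10.png

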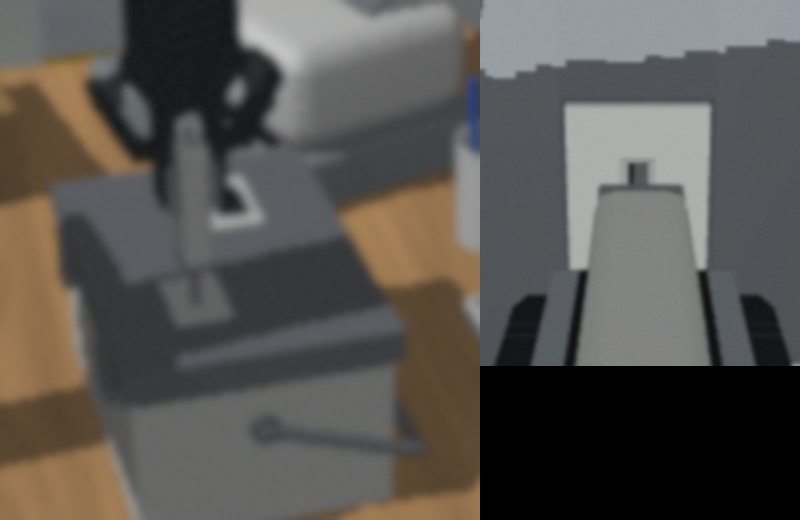

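The blade is through the slot, the handle is about 26 mm clear of the insert, and the pot hasn't moved. The blade looks slightly right of the slot's centre, so I'll check the intensity profile.

```bash
python3 - <<'E'
from h import *
im,d=vision.grab_frame("wrist");g=im.max(-1).astype(int);c=vision.get_calibration("wrist");p,R,s=tool()
print(p,s["contact_force"],"mm/px",1000*(onplane(c,[321,205],.153)-onplane(c,[320,205],.153)))
print(np.arange(308,334))
for r in range(197,214): print(r,g[r,308:334])
E
```

```text
[0.52563615 0.16188711 0.22120318] [ 0.70196552  0.08699635 -1.72009322] mm/px [[0.64469465 0.03031367 0.        ]]
[308 309 310 311 312 313 314 315 316 317 318 319 320 321 322 323 324 325
 326 327 328 329 330 331 332 333]
197 [176 176 174 176 175 176 176 176 174 176 175 175 175 175 176 175 176 175
 174 176 175 175 176 174 176 175]
198 [175 173 174 175 173 172 173 173 174 174 172 172 172 173 173 174 172 173
 174 176 176 177 175 175 175 174]
199 [175 176 174 169 162 161 159 160 159 159 158 161 159 159 159 157 159 160
 166 172 175 176 175 176 176 176]
200 [175 177 171 164 157 154 149 142 142 144 146 144 141 142 138 144 148 155
 162 171 175 176 176 176 175 175]
201 [176 175 171 165 158 152 130 102  86  98 107 109 108 103 106 125 147 155
 164 169 175 175 177 177 175 175]
202 [175 175 172 165 157 154 124  74  49  69  88  89  91  88  94 123 148 157
 162 172 174 176 176 174 176 176]
203 [176 177 172 164 161 152 121  71  45  67  85  89  86  86  97 123 148 157
 163 171 175 175 175 175 175 176]
204 [175 174 172 164 158 152 122  70  42  68  86  89  89  88  95 123 148 157
 162 170 176 175 174 17
[... 283 characters left out ...]
89  89  88  95 125 149 156
 163 171 175 177 174 175 176 175]
208 [176 178 174 166 160 153 124  72  47  71  85  90  87  90  95 124 151 159
 164 173 176 177 177 177 177 177]
209 [170 170 167 162 156 150 118  74  54  71  86  89  90  88  95 119 144 152
 159 165 170 170 170 170 170 170]
210 [138 139 140 134 127 124 106  78  66  77  85  88  86  86  91 102 119 126
 130 135 139 140 139 140 138 140]
211 [104 103 102  98  97  94  89  85  81  83  82  86  87  85  88  90  96  99
  97 101 100 100 102 101 104 103]
212 [90 92 90 90 89 90 88 90 89 89 91 90 92 94 94 92 90 93 91 89 91 88 92 93
 90 91]
213 [100 106 106 106 104 107 108 107 105 108 108 107 109 108 108 106 106 108
 106 107 108 107 108 104 103  96]
```

Slot spans columns ~314–323 and the blade 317–323, so it is resting on the +x wall. Shifting 0.9 mm towards -x.

```bash
python3 -m crank '[0,-0.3,0,0,0,0,-0.6,0,0,0,0,-0.9,0,0,0,0,-0.9,0,0,0,0,-0.9,0,0,0,0,-0.9,0,0,0,0,-0.9,0,0,0,0,-0.9,0,0,0,0,-0.9,0,0,0,0,-0.9,0,0,0]'; python3 - <<'E'
from h import *
F=[];T=[]
for i in range(8):
    im,d=vision.grab_frame("wrist");p,R,s=tool();F.append(s["contact_force"]);T.append(s["ft_torque"])
g=im.max(-1).astype(int);c=vision.get_calibration("wrist")
print(p,np.mean(F,0).round(2),np.std(F,0).round(2),np.mean(T,0).round(3),s["gripper_width"],s["time"])
print(np.arange(308,334))
for r in (202,204,206): print(r,g[r,308:334])
W=cloud("wrist",d,c);x,y,z=W[...,0],W[...,1],W[...,2]
m=(d>0)&(abs(x-.524)<.012)&(abs(y-.172)<.02)&(z>.19)&(z<.26)
for a in np.arange(.19,.26,.01):
    k=m&(z>=a)&(z<a+.01)
    if k.any(): print(a.round(3),k.sum(),W[k].mean(0).round(4))
E
```

```text
time: 16.45
tool_pos: [0.5246, 0.1619, 0.2209]
tool_rot: [0.0, 0.69, 0.723, 0.0]
contact_force: [-0.1, 0.3, -1.4]
gripper_width: 0.251
[0.52455053 0.16182005 0.22081581] [-0.2  -0.14 -1.7 ] [0.35 0.61 0.42] [ 0.003  0.002 -0.002] 0.2527924120061754 16.85
[308 309 310 311 312 313 314 315 316 317 318 319 320 321 322 323 324 325
 326 327 328 329 330 331 332 333]
202 [176 177 175 174 171 163 158 145 114  88  92  96  94  93  86  65  69 118
 153 158 166 172 175 176 176 175]
204 [173 176 176 177 172 165 156 148 112  85  87  89  89  89  84  60  62 118
 152 158 166 172 176 176 176 177]
206 [175 176 177 176 172 165 158 147 116  90  88  89  87  89  84  64  67 123
 155 159 165 172 176 176 176 175]
0.19 271 [0.5229 0.1753 0.1953]
0.2 329 [0.5232 0.1753 0.2051]
0.21 392 [0.5233 0.1753 0.2152]
0.22 484 [0.5237 0.1752 0.2253]
0.23 652 [0.5238 0.175  0.2352]
0.24 764 [0.5239 0.1751 0.2452]
0.25 1073 [0.5234 0.1744 0.2554]
```

```bash
python3 -m crank '[0,0.3,0,0,0,0,0.6,0,0,0,0,0.6,0,0,0,0,0.6,0,0,0,0,0.6,0,0,0,0,0.6,0,0,0,0,0.6,0,0,0,0,0.6,0,0,0,0,0.6,0,0,0,0,0.6,0,0,0]'; python3 - <<'E'
from h import *
F=[];T=[]
for i in range(8):
    im,d=vision.grab_frame("wrist");p,R,s=tool();F.append(s["contact_force"]);T.append(s["ft_torque"])
g=im.max(-1).astype(int);c=vision.get_calibration("wrist")
print(p,np.mean(F,0).round(2),np.mean(T,0).round(3),s["gripper_width"],s["time"])
print(np.arange(308,334))
for r in (202,204,206): print(r,g[r,308:334])
im2,d2=vision.grab_frame("side")
W=cloud("side",d2);x,y,z=W[...,0],W[...,1],W[...,2]
for a,b in((.16,.175),(.185,.2),(.2,.215),(.215,.23),(.23,.245)):
    k=(d2>0)&(abs(x-.524)<.016)&(abs(y-.145)<.012)&(z>a)&(z<b)
    if k.any(): print(a,k.sum(),W[k].mean(0).round(4),np.ptp(W[k][:,0]))
E
```

```text
time: 17.85
tool_pos: [0.5251, 0.1619, 0.2208]
tool_rot: [-0.0, 0.69, 0.723, -0.0]
contact_force: [0.3, -0.0, -0.9]
gripper_width: 0.251
[0.52516126 0.16186823 0.22084223] [ 0.25  0.13 -1.89] [0.021 0.001 0.005] 0.24892852711943173 18.25
[308 309 310 311 312 313 314 315 316 317 318 319 320 321 322 323 324 325
 326 327 328 329 330 331 332 333]
202 [176 177 175 174 163 159 147 117  77  78  88  94  94  93  87  82 114 149
 158 165 174 176 175 175 175 177]
204 [177 177 176 175 164 156 152 117  69  68  87  89  88  89  82  79 115 149
 156 164 174 176 174 176 173 175]
206 [176 177 175 169 164 158 153 118  70  70  87  88  90  90  84  78 113 147
 159 164 172 175 177 176 176 174]
0.16 9 [0.5245 0.15   0.1677] 0.003520344810560516
0.185 41 [0.5238 0.1455 0.193 ] 0.02144982153614916
0.2 41 [0.5239 0.1455 0.2083] 0.021201246883489233
0.215 44 [0.5241 0.1455 0.223 ] 0.02839958262013298
0.23 56 [0.5224 0.1466 0.2372] 0.03028148347071269
```

Clearance now shows on both sides of the blade, forces are weight only, and the handle is upright. Handing in.

```bash
python3 -c "
from plant import order;print(order.job_done())"
```

```text
the job is handed in; nothing more can be done
None
```

I took the thermometer from its holster and dipped the lower 22 mm or so of the blade in the smaller steel pot. I then passed the blade down through the cool box port and handed the job in at about 18 s, still gripping it. No verdict was reported.

**Position:** about 74 mm of the blade is inside. The handle's underside is about 26 mm above the port insert.

**Grip height:** I gripped about 15 mm above the suggested point, because the wire loop would otherwise have reached the gripper body.

**Last checks:**
- **Port contact:** once inside, the blade was first resting against the +x wall of the slot. I shifted it twice to centre it, and the last wrist image shows a gap on both sides across its thickness. Along the slot's length the wrist camera cannot see the far end, so that centring rests on measured positions and near-zero sideways force.
- **Force:** the wrist read about 0.3 N sideways (within noise) and about 1.9 N down. That is close to the thermometer's own weight of 1.4 N.
- **Upright:** the wrist depth hinted at a tilt of about 0.5–1°, while the side camera showed the handle within about 0.5° of vertical.
- **Pot:** it measured within about 0.1 mm of its starting position, checked after the dip. I did not re-measure the other items, but no contact with them was seen.

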